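Stack an order on its presentation box, ready for wrapping

ROBOT

A 6-joint arm with a two-finger parallel gripper is mounted at the origin on a cart in front of the work surface, level with it; the furniture and walls round the work are solid. World frame = base frame: x ahead of the robot, y to its left, z up, the work surface at z = 0. Lengths are in m, angles in rad, forces in N, time in s.
With the tool pointing down it reaches from about 0.375 to 0.9 m from the base axis. Payload 3.1 kg.
Tool frame: the origin (TCP) lies midway between the tips of the shut fingers; the grasp point (between the pads) lies pinch_z behind it (pinch_z is the distance from the TCP to the grasp point, in m); y points along the fingers, z is the direction in which the jaws open and shut, and the axes are right-handed (so a half turn about y gives the same grasp; the last joint's range is limited). The gripper opens to 87 mm and grips with 3 to 60 N. Pads are 19 mm wide; open, the fingers measure 117 mm over their backs; the gripper's body (75 mm by 190 mm) begins 51 mm behind the grasp point.
Start: joints at [-1.425, 0.527, 1.433, -0, 1.181, -0.178], TCP at [0.199, -0.592, 0.223] pointing down, gripper open.
Joint ranges: [-3.08, 3.08], [-0.75, 2.2], [0.22, 2.44], [-1.43, 4.57], [0, 2.65], [-2.85, 2.85]. Speed limits (rad/s): [2.79, 2.79, 3.14, 3.14, 3.14, 3.14].

INTERFACE

Orientations are given as a unit quaternion [x, y, z, w].
In Python, from rig import get_obs, camera, hand_in, pinch_z gives the robot as it stands. The module is installed in compiled form; this text tells all that it offers.
- The arm moves only by the tool arm_command, never from a script. Its argument "plan" is a list of rows, each a list of 2 entries, a list of its own where there are three numbers: the shift along the world's x, y, z in units of 25 mm (1.0 is 25 mm), then the turn about the world's z in units of 5 degrees (1.0 is 5 degrees). A call has 1 to 5 rows; each row is the pose to reach, as a shift and turn from the pose commanded when the call began; what a row does not reach only later rows make up. A row lasts 1/10 s, in which the tool goes at most 50 mm and 8.59 degrees, less where a joint would pass 70% of its speed; a pose out of reach is approached as far as the arm can. A call with a gripper value outside its range is refused whole. "fingers" is the opening, from -1 (shut) to 1 (fully open), set as the call begins (left out, the last holds). The fingers move at their own pace and stop on an object; "force" is the grip in N (left out, the last holds). Time passes only in rows, so rows that repeat a pose let the fingers close. It gives the time, the measured TCP pose, the force and the opening at its end, in the units of the state.
- get_obs(): the state, without advancing time (a new reading comes with each control period).
- camera(name): name is "scene" or "top" or "wrist"; returns a dict with "pixels" (384x512x3 uint8, red, green, blue), "camera_matrix" (3x3 intrinsics, pixels), "R" (3x3) and "t" (3): a world point X has camera coordinates R X + t. Camera axes: x right, y down, z forward; pixel columns grow to the right and rows downward; lengths in m; the calibration is good to about 2 mm. A picture is of the moment at which its call begins. There is no depth.
- hand_in(): hands the job in, once; it reports no verdict.
The state is a dict: "time": time; "q": joint angles; "joint_velocities": joint speeds; "joint_torque": joint torques, N m; "position": TCP position; "tool_rot": TCP orientation; "ft_force": force on the tool from outside, world axes, zero at the start; "moment": the same for the moment, N m; "grip_width": finger opening in m.
Only numpy, scipy, OpenCV 4.12 (cv2) and the standard library are available. Lean on these libraries where they do the work, as an engineer would, in place of code of your own. Each camera call takes 0.05 s, during which the arm holds its last target.

TASK

Stack this order on the closed presentation box so it can be carried off for wrapping: the foil parcel first, flat in the middle of the lid and lengthwise along it, then the pastille tin, then the ribbon roll, and the label roll on top, each upright and centred on the one below. Leave the notebook, the marker and the box cutter where they lie.

Things in the scene. Friction and masses are not known exactly. Their poses are not given: they have to be found in the camera images.
- gift_box: closed white presentation box, standing flat and fixed to the table: 124 (x) x 178 (y) x 49 mm high, flat lid. Origin: centre of its underside; z up, y along its length. It lies in the farther row, left or right, turned up to 0.35 rad.
- foil_parcel: foil parcel: crumpled silver-white foil block lying alone on the free table (not one of the heap on the right), 59 (x) x 116 (y) x 20 mm high, about 90 g, slightly uneven top. Origin: centre of its underside; z up, y along its length. Grasp across the 59 mm width. Either way round will do on the box.
- tin: round pastille tin with red press lid, lying flat: 63 mm diameter lid (z 16 to 27 mm), 60 mm body below, 27 mm high, about 90 g. Origin: centre of its underside, z up. Grasp across the diameter.
- ribbon_axis (a point): the ribbon roll, standing on a flange, axis upright: red ribbon on a card spool, 38 mm high, two flanges of 62 mm diameter and 2 mm thick (bottom and top), ribbon 54 mm diameter between them, about 60 g; a limp-looking ribbon end sticks out up to 14 mm past the flanges at -x and offers no resistance. This point lies on the spool's axis at the underside; z up. Grasp across the flanges.
- label_roll: label roll: plain white short cylinder with a brown core, axis upright, 44 mm diameter, 26 mm high, about 40 g. Origin: centre of its underside, z up. Grasp across the diameter.
- notebook: blue notebook lying flat, 148 (x) x 109 (y) x 14 mm; origin: centre of its underside. A bystander in the farther row beside the box; not to be moved.
- marker: white felt marker with black cap, 135 mm long (y), 17 mm thick, lying at the right of the farther row; origin: centre of its underside. A bystander.
- box_cutter: yellow box cutter, 25 x 150 (y) x 14 mm, lying at the left of the farther row; origin: centre of its underside. A bystander.
Mind the look-alikes: they are no part of the job. Of the things shaped like the tin, the red one is meant. Of the things that look like the foil_parcel, the larger one is meant.

How it is judged:
At the end, for the whole second after the job is handed in: The parcel lies on the box lid within 15 mm of its middle and 0.2 rad of its length; tin on parcel, ribbon roll on tin, label roll on ribbon roll, each centred within 13 mm on the one below; all upright within 0.14 rad, released and at rest (horizontal distance between foil_parcel and gift_box below 0.015 m and angle between the y axis of foil_parcel and the y axis of gift_box, either way round below 0.2 rad and z of foil_parcel in the frame of gift_box between 0.044 and 0.056 m and horizontal distance between tin and foil_parcel below 0.013 m and z of tin in the frame of foil_parcel between 0.013 and 0.027 m and horizontal distance between ribbon_axis and tin below 0.013 m and z of ribbon_axis in the frame of tin between 0.022 and 0.032 m and horizontal distance between label_roll and ribbon_axis below 0.013 m and z of label_roll in the frame of ribbon_axis between 0.033 and 0.043 m and angle between each of foil_parcel, tin, ribbon_axis, label_roll's own z axis and vertical below 0.14 rad and linear speed of each of foil_parcel, tin, label_roll below 0.01 m/s); the robot touches nothing.
It fails at once if the notebook is moved more than 15 mm (distance of notebook from where it was at the start of the episode above 0.015 m).
It fails at once if the felt marker is moved more than 15 mm (distance of marker from where it was at the start of the episode above 0.015 m).
It fails at once if the box cutter is moved more than 15 mm (distance of box_cutter from where it was at the start of the episode above 0.015 m).
It also fails if it takes over 118 s, if anything falls off the work surface, if the arm or the gripper's body presses on something with over 40 N, if the wrist force passes 120 N, or if a joint passes its speed limit or range.

## Working session

There is one attempt and no reset: what is moved stays moved. The work goes in short steps, Python scripts to look and compute and a tool call to move; the robot and the scene stay as the last step left them, time stands still between calls to the robot, and variables do not carry over. Pictures are saved under pics/ and viewed, and the job is handed in when it is done.

Besides the shell and the picture viewer there is one more tool, called as name([rows], argument=value, ...), one row to a line, values as JSON. arm_command: Moves the arm, as the interface text tells. Its arguments: {"type":"object","properties":{"plan":{"type":"array"},"fingers":{"type":"number"},"force":{"type":"number"}},"required":["plan"]}

```bash
mkdir -p pics
python3 - <<'E'
from rig import *
import cv2,numpy as np
print(get_obs(), pinch_z)
for n in ["scene","top","wrist"]:
    c=camera(n); cv2.imwrite(f"pics/{n}0.png",c["pixels"][:,:,::-1]); print(n,c["camera_matrix"].tolist(),c["R"].round(4).tolist(),c["t"].round(4).tolist())
E
```

```text
{'time': 0.0, 'q': array([-1.42551492e+00,  5.28459606e-01,  1.43391970e+00,  8.95280503e-06,
        1.18137547e+00, -1.78511118e-01]), 'joint_velocities': array([ 0.00056402, -0.00030517, -0.00070761, -0.00148678,  0.00078209,
       -0.00052965]), 'joint_torque': array([ 6.80958556e-05, -4.40043783e+01, -1.76591510e+01,  6.33227010e-02,
        5.81189117e-02, -1.50300484e-04]), 'position': array([ 0.19876814, -0.59177388,  0.22157013]), 'tool_rot': array([-0.11396163,  0.69862429, -0.69709574,  0.11399289]), 'ft_force': array([-0.08021513, -0.6467262 ,  0.32373289]), 'moment': array([-0.00467525, -0.04125264,  0.0163281 ]), 'grip_width': 0.0870942999123365} 0.0187
scene [[491.5042154828818, 0.0, 256.24862699480457], [0.0, 491.5042154828818, 198.93313108862074], [0.0, 0.0, 1.0]] [[0.7617, 0.6479, -0.0102], [0.3722, -0.4503, -0.8116], [-0.5304, 0.6144, -0.5841]] [-0.4251, -0.1386, 1.6986]
top [[427.70445809339685, 0.0, 254.06223235497364], [0.0, 427.70445809339685, 200.8047977209199], [0.0, 0.0, 1.0]] [[-0.1037, -0.9946, -0.0018], [-0.9731, 0.1018, -0.2067], [0.2058, -0.0197, -0.9784]] [0.0939, 0.5207, 1.3033]
wrist [[338.8852421848903, 0.0, 257.79387056976225], [0.0, 338.8852421848903, 184.1187671619559], [0.0, 0.0, 1.0]] [[0.3181, -0.9481, -0.0012], [-0.9169, -0.308, 0.2537], [-0.2409, -0.0796, -0.9673]] [-0.6236, -0.0289, 0.3896]
```

View pics/scene0.png

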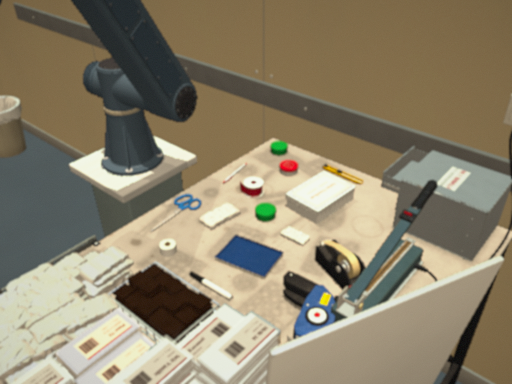

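View pics/top0.png

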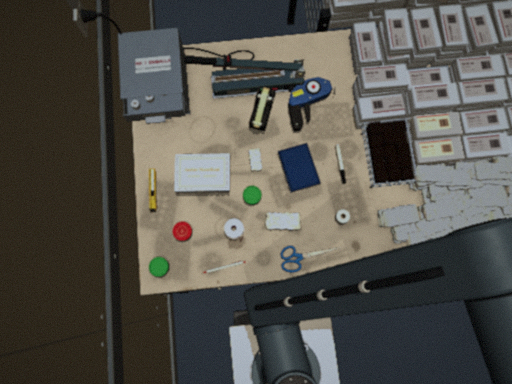

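View pics/wrist0.png

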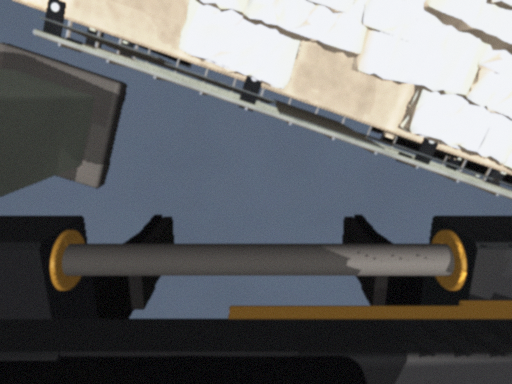

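The scene view and the top view both show every item. In the top view they are: box (202,173), foil parcel (283,221), red tin (182,231), ribbon roll (234,229), label roll (343,216), notebook (299,167), marker (341,163), cutter (153,189). I'll enlarge it to read the positions more closely.

```bash
cat > h.py <<'E'
from rig import *
import cv2,numpy as np
from scipy.spatial.transform import Rotation as Ro
def crop(c,x0,y0,x1,y1,s,name,step=10):
    im=cv2.resize(c["pixels"][y0:y1,x0:x1,::-1],None,fx=s,fy=s,interpolation=cv2.INTER_CUBIC)
    for x in range((x0//step+1)*step,x1,step):
        cv2.line(im,(int((x-x0+.5)*s),0),(int((x-x0+.5)*s),6),(0,0,255),1); 
        if x%(2*step)==0: cv2.putText(im,str(x),(int((x-x0+.5)*s)-10,18),0,.4,(0,0,255),1)
    for y in range((y0//step+1)*step,y1,step):
        cv2.line(im,(0,int((y-y0+.5)*s)),(6,int((y-y0+.5)*s)),(0,0,255),1); cv2.putText(im,str(y),(8,int((y-y0+.5)*s)+4),0,.4,(0,0,255),1)
    cv2.imwrite(f"pics/{name}.png",im)
def unp(c,u,v,z):
    d=c["R"].T@(np.linalg.inv(c["camera_matrix"])@[u,v,1]); o=-c["R"].T@c["t"]
    return o+d*(z-o[2])/d[2]
def proj(c,X):
    p=c["camera_matrix"]@(c["R"]@np.asarray(X,float)+c["t"]); return p[:2]/p[2]
E
python3 - <<'E'
from h import *
c=camera("top"); crop(c,140,140,260,285,4,"t1"); crop(c,245,135,365,255,5,"t2")
E
```

```text
(no output)
```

View pics/t1.png

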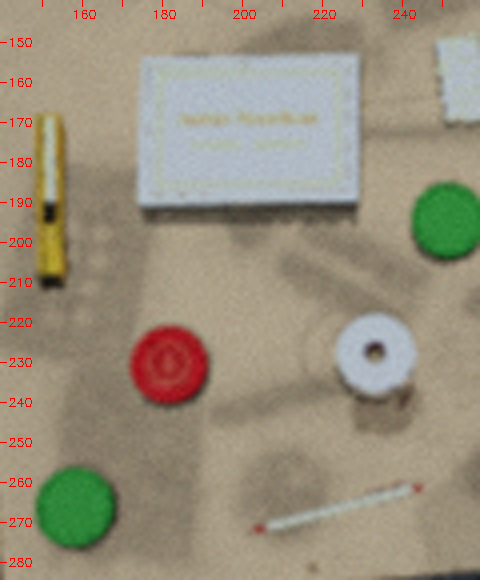

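View pics/t2.png

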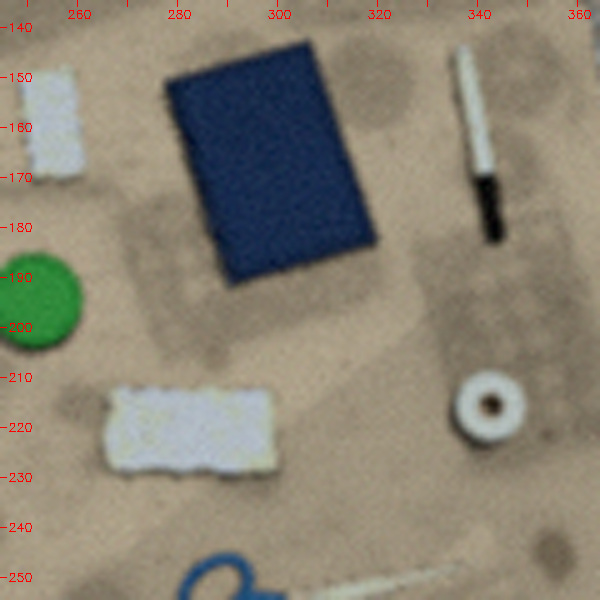

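```bash
cat > pos.py <<'E'
from h import *
c=camera("top")
P=dict(b1=(175,153.75,.049),b2=(229,153,.049),b3=(228.75,190.25,.049),b4=(174,190.75,.049),tin=(181.75,230.75,.027),rib=(233.25,228,.038),lab=(342.6,215.6,.026),
p1=(267.1,212.5,.018),p2=(298.8,212.5,.018),p3=(299,228.5,.018),p4=(267,228.5,.018),parc=(282.8,220.5,.02))
W={k:unp(c,*v) for k,v in P.items()}
for k,v in W.items(): print(k,v.round(4))
for n in ['b','p']:
    a=[W[n+str(i)][:2] for i in (1,2,3,4)]
    l=(a[0]+a[3]-a[1]-a[2])/2; s=(a[0]+a[1]-a[2]-a[3])/2
    print(n,np.mean(a,0),np.linalg.norm(l),np.linalg.norm(s),"yaw of y axis from world y deg",np.degrees(np.arctan2(-l[0],l[1])),"from s",np.degrees(np.arctan2(s[1],s[0])))
o=get_obs();R=Ro.from_quat(o['tool_rot']).as_matrix();print(R.round(3),o['position'])
E
python3 pos.py
```

```text
b1 [0.7118 0.2797 0.049 ]
b2 [0.696  0.1041 0.049 ]
b3 [0.5716 0.1163 0.049 ]
b4 [0.5883 0.291  0.049 ]
tin [0.4602 0.2786 0.027 ]
rib [0.4503 0.1138 0.038 ]
lab [ 0.4556 -0.2396  0.026 ]
p1 [0.4924 0.0006 0.018 ]
p2 [ 0.4817 -0.1017  0.018 ]
p3 [ 0.4297 -0.0957  0.018 ]
p4 [0.4404 0.0066 0.018 ]
parc [ 0.4607 -0.0468  0.02  ]
b [0.64194424 0.19776016] 0.17588502285313226 0.1245273156934804 yaw of y axis from world y deg -5.2961334071948265 from s -5.4351899967803785
p [ 0.46104596 -0.04754806] 0.10286361785527603 0.05231590529975878 yaw of y axis from world y deg -5.969388441451976 from s -6.576125884197117
[[-0.948 -0.     0.318]
 [-0.318  0.001 -0.948]
 [-0.    -1.    -0.001]] [ 0.19883883 -0.59218329  0.2220815 ]
```

arm_command([
  [[1,2,0],1.5],
  [[2,4,0],3],
  [[3,6,0],4.5],
  [[4,8,0],6],
  [[5,9.5,0],7.5],
], fingers=1, force=15)

```text
time: 0.75
position: [0.3145, -0.3688, 0.2225]
tool_rot: [-0.334, 0.624, -0.623, 0.334]
ft_force: [1.0, 0.5, 0.5]
grip_width: 0.0872
```

arm_command([
  [[0.9,2,0],1],
  [[1.8,4,0],2],
  [[2.7,6,0],3],
  [[3.6,7.8,0],4],
  [[4.4,9.6,0],5],
])

```text
time: 1.25
position: [0.4192, -0.1419, 0.2228]
tool_rot: [0.46, -0.536, 0.537, -0.46]
ft_force: [0.1, -1.1, -0.1]
grip_width: 0.087
```

arm_command([
  [[0.6,1.5,-1],0.5],
  [[1.1,2.7,-2],0.6],
  [[1.1,2.7,-3],0.6],
  [[1.1,2.7,-3],0.6],
  [[1.1,2.7,-3],0.6],
])

```text
time: 1.75
position: [0.4459, -0.0762, 0.1476]
tool_rot: [-0.474, 0.525, -0.525, 0.473]
ft_force: [0.9, -0.9, -0.8]
grip_width: 0.0872
```

Run:
```python
from h import *
o=get_obs();R=Ro.from_quat(o['tool_rot']).as_matrix();print(o['position'],np.degrees(np.arctan2(R[1,2],R[0,2])),R[:,1])
c=camera("wrist");cv2.imwrite("pics/w1.png",c["pixels"][:,:,::-1])
for z in (.02,):
  print(proj(c,[0.461,-0.0475,z]))
```

```text
[ 0.44593891 -0.0762441   0.14761668] -5.945764048265428 [-7.83079021e-04  2.09943665e-04 -9.99999671e-01]
[270.42476039 143.53270799]
```

View pics/w1.png

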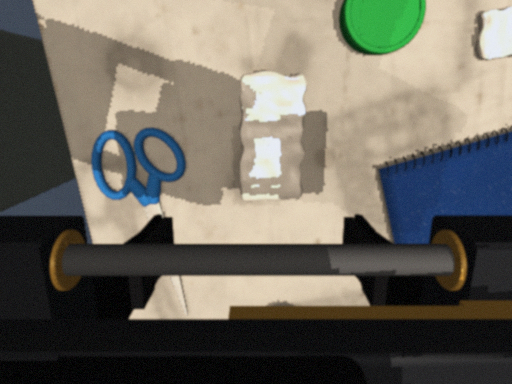

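The wrist view shows the parcel lined up with the jaws, at about columns 241–304 and rows 70–198. I'll measure its centre from those.

Run:
```python
from h import *
c=camera("wrist")
a=[unp(c,u,v,z)[:2] for u,v,z in ((242,74,.015),(304,74,.015),(303,196,.015),(241,198,.015))]
print(np.round(a,4),np.mean(a,0))
print("to box", np.array([.6419,.1978])-np.mean(a,0))
o=get_obs();print(o['position'],(np.mean(a,0)-o['position'][:2])/.025)
```

```text
[[ 0.444   0.011 ]
 [ 0.4951  0.0056]
 [ 0.4868 -0.0997]
 [ 0.4306 -0.0957]] [ 0.46413292 -0.04467901]
to box [0.17776708 0.24247901]
[ 0.44675387 -0.07711919  0.14857414] [0.69516199 1.29760731]
```

arm_command([
  [[0.64,1.24,-1],0],
  [[0.64,1.24,-2],0],
  [[0.64,1.24,-3],0],
  [[0.64,1.24,-4],0],
  [[0.64,1.24,-4],0],
])

```text
time: 2.35
position: [0.4612, -0.0457, 0.0465]
tool_rot: [-0.473, 0.527, -0.525, 0.472]
ft_force: [-0.1, 0.9, 0.8]
grip_width: 0.087
```

arm_command([
  [[0.05,0,-0.8],0],
  [[0.05,0,-1.4],0],
  [[0.05,0,-1.65],0],
  [[0.05,0,-1.65],0],
  [[0.05,0,-1.65],0],
])

```text
time: 2.85
position: [0.4639, -0.0456, 0.0074]
tool_rot: [0.473, -0.525, 0.526, -0.474]
ft_force: [0.1, 0.0, -0.7]
grip_width: 0.0873
```

arm_command([
  [[0,0,0],0],
  [[0,0,0],0],
  [[0,0,0],0],
  [[0,0,0],0],
  [[0,0,0],0],
], fingers=-1, force=15)

```text
time: 3.35
position: [0.463, -0.045, 0.0064]
tool_rot: [-0.473, 0.525, -0.525, 0.473]
ft_force: [-1.1, -1.1, 2.3]
grip_width: 0.0578
```

Run:
```python
from h import *
o=get_obs();print(o['position'],o['grip_width'],o['ft_force'])
c=camera("wrist");cv2.imwrite("pics/w2.png",c["pixels"][:,:,::-1])
```

```text
[ 0.46299274 -0.04499561  0.00641579] 0.05780963045302632 [-1.14762978 -1.08736122  2.29965194]
```

View pics/w2.png

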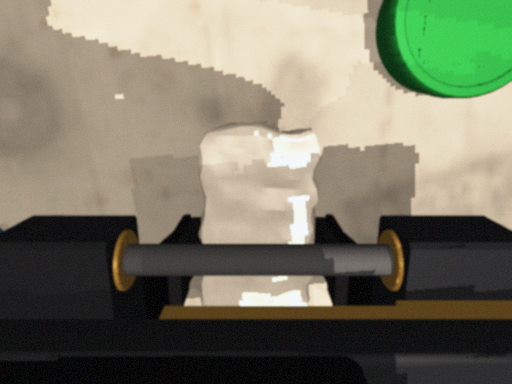

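The parcel is held at 57.8 mm opening. Its far edge is at about row 127, columns 203–318.

Run:
```python
from h import *
c=camera("wrist");o=get_obs()
for z in (.01,.02):
  p=unp(c,260,128,z); y=np.array([np.sin(np.radians(5.9)),np.cos(np.radians(5.9))]); print(p, (p-o['position'])[:2]@y)
```

```text
[0.47091077 0.01012679 0.01      ] 0.05564307387341655
[0.4709379 0.0110696 0.02     ] 0.05658367230116452
```

arm_command([
  [[0,0,0.8],0],
  [[0,0,1.8],0],
  [[0,0,3],0],
  [[0,0,4.5],0],
  [[0.5,0.7,6],0],
], force=25)

```text
time: 3.95
position: [0.4739, -0.0282, 0.157]
tool_rot: [-0.474, 0.527, -0.525, 0.472]
ft_force: [1.1, 0.3, -0.7]
grip_width: 0.0575
```

arm_command([
  [[1,1.4,0],0],
  [[2,2.8,0],0],
  [[3,4.2,0],0],
  [[4,5.6,0],0],
  [[5,7,0],0],
])

```text
time: 4.45
position: [0.601, 0.149, 0.1559]
tool_rot: [-0.474, 0.525, -0.525, 0.473]
ft_force: [-0.0, -0.7, -1.2]
grip_width: 0.0573
```

arm_command([
  [[0,0,0],0],
  [[0,0,0],0],
])

```text
time: 4.65
position: [0.6, 0.1481, 0.1554]
tool_rot: [-0.475, 0.525, -0.524, 0.473]
ft_force: [-0.5, 0.7, -1.4]
grip_width: 0.0575
```

Run:
```python
from h import *
for n in("wrist","scene"):
  c=camera(n);cv2.imwrite(f"pics/{n}3.png",c["pixels"][:,:,::-1])
c=camera("top"); crop(c,140,120,260,240,5,"t3")
o=get_obs();print(o['position'])
```

```text
[0.5993982  0.14634838 0.15578642]
```

View pics/wrist3.png

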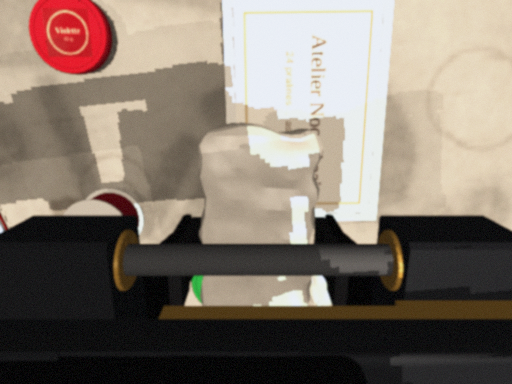

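View pics/scene3.png

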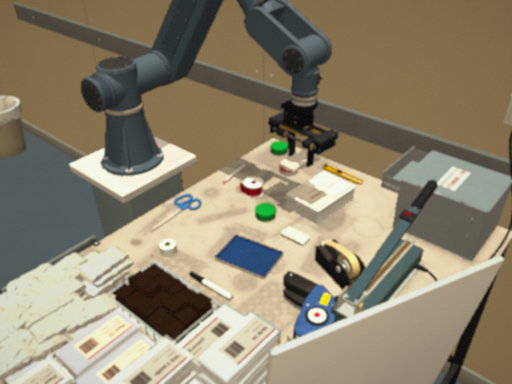

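The wrist view shows the parcel over the near part of the lid. The near-right lid corner is at (378,220), the right edge reaches (394,0) at the top, and the left edge is at about (222,2).

Run:
```python
from h import *
c=camera("wrist")
A,B,C=[unp(c,u,v,.049)[:2] for u,v in((378,220),(394,2),(222,2))]
print(A,B,C)
d=(B-A)/np.linalg.norm(B-A); n=np.array([d[1],-d[0]])
print(np.degrees(np.arctan2(-d[0],d[1])), (A-C)@n)
print("centre",A-n*.062+d*.089)
print([proj(c,[*p,.049]).round() for p in ([.5883,.291],[.5716,.1163],[.696,.1041])])
```

```text
[0.69782595 0.1041943 ] [0.71164533 0.27003077] [0.58896794 0.28298064]
-4.7635321706225096 0.12332905271761473
centre [0.64343098 0.19803559]
[array([220., -10.]), array([228., 221.]), array([376., 220.])]
```

arm_command([
  [[0.6,0.7,0],0.1],
  [[1.2,1.4,-0.5],0.1],
  [[1.72,2.06,-1.2],0.1],
  [[1.72,2.06,-2.2],0.1],
  [[1.72,2.06,-3],0.1],
])

```text
time: 5.35
position: [0.6433, 0.1981, 0.0803]
tool_rot: [-0.476, 0.524, -0.523, 0.475]
ft_force: [0.2, -0.5, -1.7]
grip_width: 0.0577
```

arm_command([
  [[0,0,-0.2],0],
  [[0,0,-0.2],0],
  [[0,0,-0.2],0],
])

```text
time: 5.65
position: [0.6445, 0.1983, 0.0775]
tool_rot: [0.475, -0.523, 0.524, -0.476]
ft_force: [0.9, 0.6, -0.8]
grip_width: 0.058
```

Run:
```python
from h import *
for i in range(4):
  c=camera("top"); o=get_obs();print(o['position'],o['ft_force'])
```

```text
[0.64471203 0.19852045 0.0778087 ] [ 0.60152857  0.00394973 -0.61930873]
[0.64474975 0.1986392  0.07789051] [-0.36829221  0.53272636 -0.69717855]
[0.64465458 0.19877244 0.07784508] [ 0.5438201   0.27585906 -1.44740413]
[0.64447142 0.1988329  0.07766945] [-0.41320607  0.32080656  0.05767791]
```

arm_command([
  [[-0.07,0.04,-0.4],0],
  [[-0.07,0.04,-0.7],0],
  [[-0.07,0.04,-0.85],0],
  [[-0.07,0.04,-0.85],0],
])

```text
time: 6.25
position: [0.641, 0.1999, 0.0552]
tool_rot: [-0.476, 0.524, -0.523, 0.475]
ft_force: [-2.9, -0.3, 4.5]
grip_width: 0.0576
```

arm_command([
  [[0,0,0],0],
  [[0,0,0],0],
  [[0,0,0],0],
  [[0,0,0.3],0],
  [[0,0,1.5],0],
], fingers=0.9)

```text
time: 6.75
position: [0.6392, 0.1994, 0.0896]
tool_rot: [-0.478, 0.525, -0.522, 0.473]
ft_force: [-0.8, 0.1, -0.2]
grip_width: 0.0815
```

arm_command([
  [[0,0,1.5],0],
  [[-1,0,3],0],
  [[-2,0.7,3.5],0],
  [[-3,1.4,3.5],0],
  [[-4.5,2.1,3.5],0],
], fingers=1)

```text
time: 7.25
position: [0.5309, 0.2529, 0.1818]
tool_rot: [0.474, -0.523, 0.524, -0.477]
ft_force: [-1.3, 1.6, 0.5]
grip_width: 0.0873
```

arm_command([
  [[-0.7,0.3,0],0],
  [[-0.7,0.3,0],0],
])

```text
time: 7.45
position: [0.5089, 0.2609, 0.1805]
tool_rot: [-0.477, 0.523, -0.522, 0.476]
ft_force: [0.6, 0.6, 0.2]
grip_width: 0.0871
```

Run:
```python
from h import *
c=camera("top"); crop(c,140,130,260,250,5,"t4")
c=camera("wrist");cv2.imwrite("pics/w4.png",c["pixels"][:,:,::-1])
o=get_obs();print(o['position'],proj(c,[.4602,.2786,.027]))
```

```text
[0.51294388 0.26007848 0.18076519] [200.34876705 157.48672513]
```

View pics/t4.png

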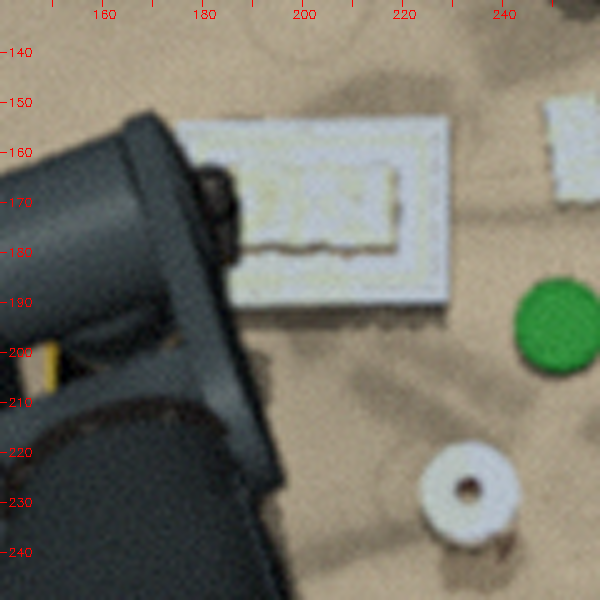

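View pics/w4.png

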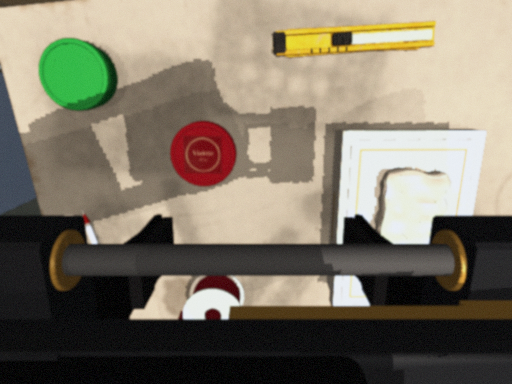

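The parcel lies on the lid, lengthwise along it. In the wrist view the tin is at (203,153), against a predicted (200,157).

Run:
```python
from h import *
c=camera("wrist"); o=get_obs()
p=unp(c,203,153,.027); m=(p[:2]+[.4602,.2786])/2
print(p,m,o['position'],(m-o['position'][:2])/.025)
```

```text
[0.46500498 0.28234827 0.027     ] [0.46260249 0.28047413] [0.51362272 0.25979097 0.18064183] [-2.04080934  0.82732666]
```

arm_command([
  [[-1,0.4,-1],0],
  [[-2.04,0.83,-2.5],0],
  [[-2.04,0.83,-4],0],
  [[-2.04,0.83,-5],0],
  [[-2.04,0.83,-5],0],
])

```text
time: 8.1
position: [0.4603, 0.2794, 0.0518]
tool_rot: [-0.477, 0.524, -0.523, 0.473]
ft_force: [-0.7, -0.9, -0.2]
grip_width: 0.0871
```

arm_command([
  [[0,0,0],0],
  [[0,0,0],0],
])

```text
time: 8.3
position: [0.463, 0.2808, 0.0563]
tool_rot: [0.474, -0.523, 0.524, -0.477]
ft_force: [0.3, 0.2, -0.4]
grip_width: 0.0871
```

Run:
```python
from h import *
c=camera("wrist");cv2.imwrite("pics/w5.png",c["pixels"][:,:,::-1])
o=get_obs();print(o['position'],proj(c,[.4626,.2805,.027]))
```

```text
[0.4628881  0.28083818 0.05651735] [254.96876716 217.24126002]
```

View pics/w5.png

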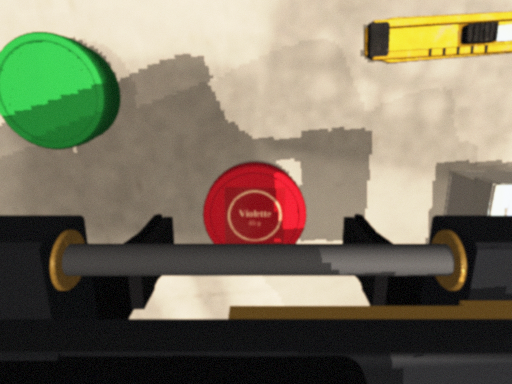

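The tin is centred between the fingers, at (255,213), so I can lower and close.

arm_command([
  [[0,0.04,-1],0],
  [[0,0.04,-1.7],0],
  [[0,0.04,-2],0],
  [[0,0.04,-2],0],
  [[0,0.04,-2],0],
])

```text
time: 8.85
position: [0.4617, 0.2819, 0.006]
tool_rot: [0.475, -0.523, 0.523, -0.476]
ft_force: [0.1, -0.8, -0.6]
grip_width: 0.087
```

arm_command([
  [[0,0,0],0],
  [[0,0,0],0],
  [[0,0,0],0],
  [[0,0,0],0],
  [[0,0,0],0],
], fingers=-1, force=25)

```text
time: 9.35
position: [0.461, 0.2817, 0.0053]
tool_rot: [0.476, -0.523, 0.523, -0.476]
ft_force: [-1.0, -0.1, 1.8]
grip_width: 0.0607
```

arm_command([
  [[0,0,0.8],0],
  [[0,0,2],0],
  [[0,0,3.5],0],
  [[0,0,5],0],
  [[0,0,6],0],
])

```text
time: 9.85
position: [0.4615, 0.2819, 0.1574]
tool_rot: [0.475, -0.523, 0.524, -0.477]
ft_force: [0.6, 0.0, -1.9]
grip_width: 0.0606
```

arm_command([
  [[1.3,-0.6,0],0],
  [[2.6,-1.2,0],0],
  [[3.6,-1.7,0],0],
  [[3.6,-1.7,0],0],
  [[3.6,-1.7,0],0],
])

```text
time: 10.35
position: [0.5505, 0.2386, 0.1544]
tool_rot: [-0.476, 0.524, -0.523, 0.475]
ft_force: [-0.6, 0.1, -0.2]
grip_width: 0.0606
```

Run:
```python
from h import *
c=camera("wrist");cv2.imwrite("pics/w6.png",c["pixels"][:,:,::-1])
c=camera("top"); crop(c,140,130,260,250,5,"t6")
o=get_obs();print(o['position'])
```

```text
[0.54930878 0.23926095 0.15444423]
```

View pics/w6.png

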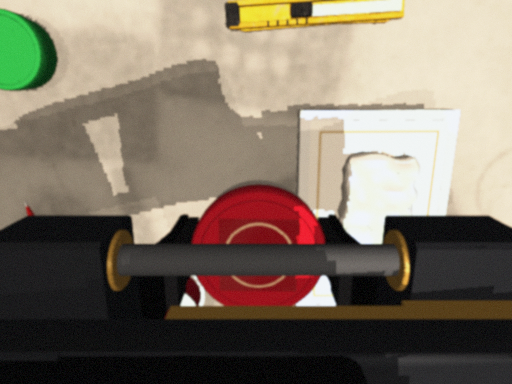

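View pics/t6.png

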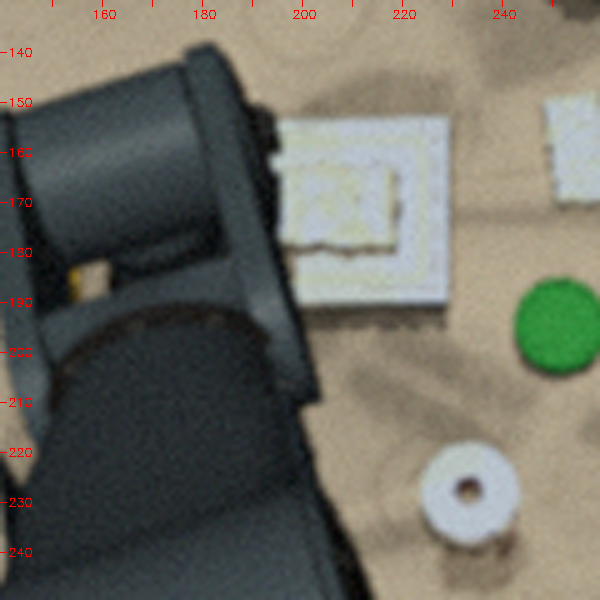

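Wrist view: the tin is held, centred at about (259,246). The parcel's far edge is at row 154, columns 347–420. Top view: the parcel's right edge is at column 219, and it spans rows 162.5–179.

Run:
```python
from h import *
y=np.array([np.sin(np.radians(5.2)),np.cos(np.radians(5.2))])
o=get_obs()
c=camera("wrist")
t=unp(c,259,246,.176);print("tin-tcp",t-o['position'])
f=unp(c,384,154,.049+.016)[:2];print("far mid",f,"ctr",f-y*.058)
c=camera("top")
a=unp(c,218.5,171,.049+.016)[:2];print("near mid",a,"ctr",a+y*.058, np.linalg.norm(f-a))
```

```text
tin-tcp [0.00216935 0.00462801 0.02155577]
far mid [0.64696546 0.2576775 ] ctr [0.64170877 0.1999162 ]
near mid [0.63414969 0.14252336] ctr [0.63940638 0.20028466] 0.11586508718390012
```

arm_command([
  [[1.3,-0.6,0],0],
  [[2.6,-1.2,-0.3],0],
  [[3.66,-1.62,-0.8],0],
  [[3.66,-1.62,-1.6],0],
  [[3.66,-1.62,-2.3],0],
])

```text
time: 11.05
position: [0.6426, 0.1986, 0.0967]
tool_rot: [-0.476, 0.523, -0.523, 0.476]
ft_force: [-0.7, 0.5, -1.1]
grip_width: 0.0606
```

arm_command([
  [[0,0,-0.2],0],
  [[0,0,-0.2],0],
  [[0,0,-0.2],0],
])

```text
time: 11.35
position: [0.6426, 0.1992, 0.0934]
tool_rot: [0.476, -0.523, 0.523, -0.476]
ft_force: [0.3, -0.1, -1.2]
grip_width: 0.0603
```

Run:
```python
from h import *
c=camera("wrist");cv2.imwrite("pics/w7.png",c["pixels"][:,:,::-1])
o=get_obs();print(o['position'],o['ft_force'])
```

```text
[0.64295686 0.19916816 0.09376618] [-0.36792228 -0.7838199  -1.37959964]
```

View pics/w7.png

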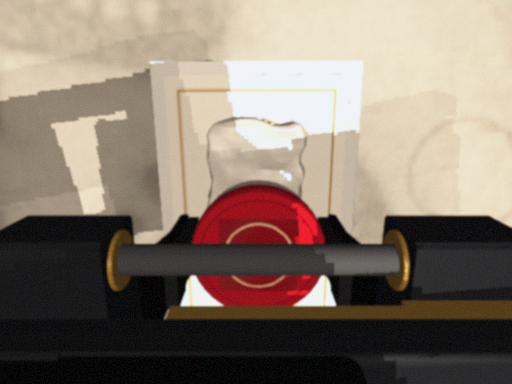

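Run:
```python
from h import *
y=np.array([np.sin(np.radians(5.2)),np.cos(np.radians(5.2))])
o=get_obs()
c=camera("wrist")
t=unp(c,259,246.5,o['position'][2]+.0215)[:2]
f=unp(c,257,121,.065)[:2];print("ctr",f-y*.058,"tin",t,"shift",f-y*.058-t, o['position'])
b=unp(c,257.5,61,.049)[:2];print("box ctr",b-y*.089)
```

```text
ctr [0.64381781 0.19754751] tin [0.6449995  0.20351422] shift [-0.00118169 -0.00596671] [0.64295686 0.19916816 0.09376618]
box ctr [0.64442495 0.19933906]
```

arm_command([
  [[-0.06,-0.13,-0.2],0],
  [[-0.06,-0.13,-0.45],0],
  [[-0.06,-0.13,-0.65],0],
  [[-0.06,-0.13,-0.7],0],
  [[-0.06,-0.13,-0.7],0],
])

```text
time: 11.95
position: [0.6408, 0.1953, 0.0748]
tool_rot: [-0.476, 0.523, -0.523, 0.476]
ft_force: [0.3, -0.2, -1.4]
grip_width: 0.0604
```

arm_command([
  [[0,0,-0.05],0],
  [[0,0,-0.1],0],
  [[0,0,-0.1],0],
])

```text
time: 12.25
position: [0.6411, 0.1955, 0.0745]
tool_rot: [0.476, -0.523, 0.523, -0.476]
ft_force: [-3.5, -0.3, 9.4]
grip_width: 0.0605
```

arm_command([
  [[0,0,0.05],0],
  [[0,0,0.05],0],
  [[0,0,0.05],0],
  [[0,0,0.4],0],
  [[0,0,1.5],0],
], fingers=0.9)

```text
time: 12.75
position: [0.6386, 0.1949, 0.1075]
tool_rot: [-0.478, 0.525, -0.522, 0.474]
ft_force: [0.3, 0.9, -0.7]
grip_width: 0.0816
```

arm_command([
  [[0,0,2],0],
  [[-1.5,-0.8,3],0],
  [[-3,-1.6,3.5],0],
  [[-4.5,-2.4,3.5],0],
  [[-5.5,-3,3.5],0],
], fingers=1)

```text
time: 13.25
position: [0.5008, 0.1197, 0.1986]
tool_rot: [0.476, -0.523, 0.523, -0.476]
ft_force: [1.1, 0.1, 0.2]
grip_width: 0.0874
```

arm_command([
  [[-0.5,-0.2,0],0],
  [[-0.5,-0.2,0],0],
])

```text
time: 13.45
position: [0.489, 0.1149, 0.1981]
tool_rot: [-0.476, 0.524, -0.523, 0.475]
ft_force: [-0.0, 0.3, -0.3]
grip_width: 0.087
```

Run:
```python
from h import *
c=camera("wrist");cv2.imwrite("pics/w8.png",c["pixels"][:,:,::-1])
o=get_obs();print(o['position'],proj(c,[.4503,.1138,.038]))
c=camera("top"); crop(c,140,130,260,250,5,"t8")
c=camera("scene"); crop(c,230,130,380,240,5,"s8")
```

```text
[0.49097173 0.11518983 0.19823591] [217.29016772 174.5508488 ]
```

View pics/w8.png

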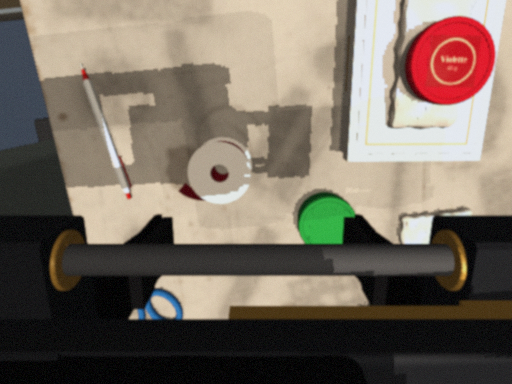

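View pics/t8.png

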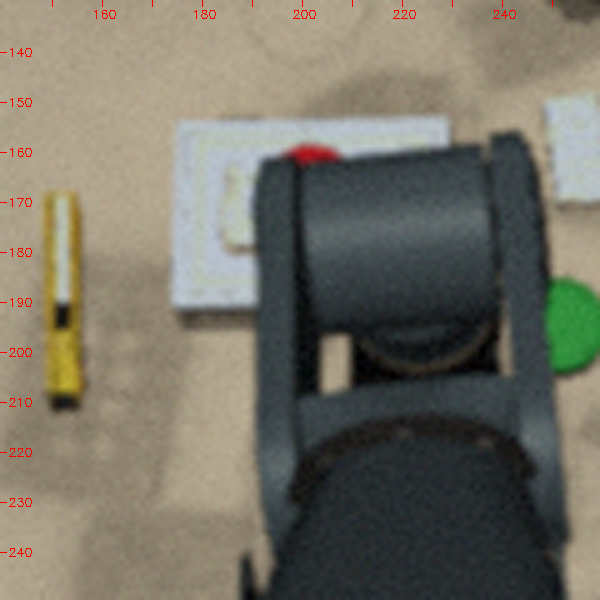

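View pics/s8.png

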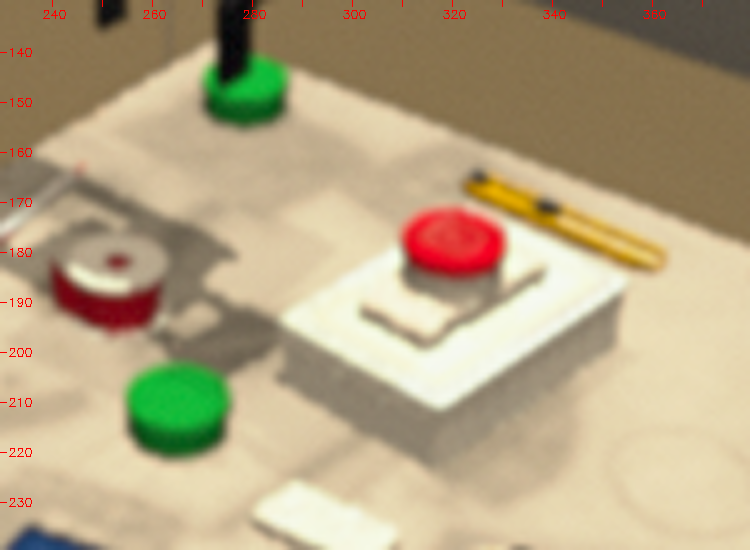

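The tin stands on the parcel: wrist view (449,60), scene view (320.3,177.7). In the wrist view the ribbon's top flange is at (219,171) and the parcel's near edge runs from (391,127) to (457,126).

Run:
```python
from h import *
y=np.array([np.sin(np.radians(5.2)),np.cos(np.radians(5.2))])
o=get_obs()
c=camera("wrist")
print("tin w",unp(c,449,60,.096),"parcel near->ctr",unp(c,424,127,.06)[:2]+y*.058)
print("rib w",unp(c,219.5,171.5,.038),o['position'])
c=camera("scene");print("tin s",unp(c,320.3,177.7,.096))
```

```text
tin w [0.64306943 0.19688269 0.096     ] parcel near->ctr [0.6486739  0.20230561]
rib w [0.45699997 0.11737255 0.038     ] [0.4925059  0.11556581 0.19804306]
tin s [0.64305785 0.1864948  0.096     ]
```

Run:
```python
from h import *
c=camera("scene")
A,B,C=[unp(c,*p,.067)[:2] for p in((315.1,197.5),(301.9,190.2),(338.1,182))]
print(A,B,C,"ctr",(B+C)/2,np.linalg.norm(A-B),np.linalg.norm(A-C))
L=[unp(c,*p,.049)[:2] for p in((316.8,211.5),(285.3,193.3),(353.8,186.8))]
print(L,"box ctr",(L[1]+L[2])/2)
```

```text
[0.66582358 0.13071609] [0.61582859 0.13630942] [0.67297768 0.23850407] ctr [0.64440313 0.18740675] 0.05030690404041914 0.1080251429715268
[array([0.69411205, 0.10015331]), array([0.57315231, 0.11413593]), array([0.70935303, 0.27016843])] box ctr [0.64125267 0.19215218]
```

arm_command([
  [[-0.8,0,-1],0],
  [[-1.49,0,-2.5],0],
  [[-1.49,0,-4],0],
  [[-1.49,0,-5],0],
  [[-1.49,0,-5.3],0],
])

```text
time: 14.25
position: [0.4527, 0.1155, 0.0626]
tool_rot: [-0.477, 0.524, -0.522, 0.475]
ft_force: [0.5, -0.6, 0.7]
grip_width: 0.087
```

arm_command([
  [[0,0,0],0],
  [[0,0,0],0],
])

```text
time: 14.45
position: [0.4548, 0.1155, 0.0657]
tool_rot: [0.475, -0.523, 0.524, -0.476]
ft_force: [0.3, 0.1, -0.5]
grip_width: 0.0869
```

Run:
```python
from h import *
c=camera("wrist");cv2.imwrite("pics/w9.png",c["pixels"][:,:,::-1])
o=get_obs();print(o['position'],proj(c,[.4545,.1158,.038]))
```

```text
[0.45499401 0.11549409 0.06601447] [255.15487227 217.24565934]
```

View pics/w9.png

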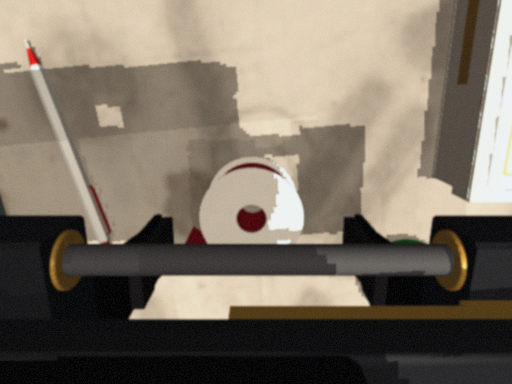

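arm_command([
  [[0,0,-1],0],
  [[0,0,-1.7],0],
  [[0,0,-2.05],0],
  [[0,0,-2.05],0],
  [[0,0,-2.05],0],
])

```text
time: 15.0
position: [0.4544, 0.1154, 0.0146]
tool_rot: [0.475, -0.523, 0.524, -0.476]
ft_force: [-0.7, 0.0, 0.1]
grip_width: 0.0871
```

arm_command([
  [[0,0,0],0],
  [[0,0,0],0],
  [[0,0,0],0],
  [[0,0,0],0],
  [[0,0,0],0],
], fingers=-1, force=20)

```text
time: 15.5
position: [0.4535, 0.1154, 0.014]
tool_rot: [-0.476, 0.523, -0.523, 0.476]
ft_force: [-1.3, 0.1, 2.6]
grip_width: 0.0594
```

arm_command([
  [[0,0,0.8],0],
  [[0,0,2],0],
  [[0,0,3.5],0],
  [[0,0,5],0],
  [[0,0,6.5],0],
])

```text
time: 16.0
position: [0.4531, 0.1154, 0.1776]
tool_rot: [-0.476, 0.523, -0.523, 0.475]
ft_force: [1.3, -0.2, -1.5]
grip_width: 0.0595
```

arm_command([
  [[1.2,0.6,0],0],
  [[2.4,1.2,0],0],
  [[3.5,1.5,0],0],
  [[3.5,1.5,0],0],
  [[3.5,1.5,0],0],
])

```text
time: 16.5
position: [0.5406, 0.1529, 0.1757]
tool_rot: [-0.476, 0.523, -0.523, 0.475]
ft_force: [-0.8, 0.4, -0.4]
grip_width: 0.0594
```

Run:
```python
from h import *
c=camera("wrist");cv2.imwrite("pics/w10.png",c["pixels"][:,:,::-1])
c=camera("scene"); crop(c,230,90,380,220,5,"s10")
o=get_obs();print(o['position'])
```

```text
[0.53944198 0.15263442 0.17564992]
```

View pics/w10.png

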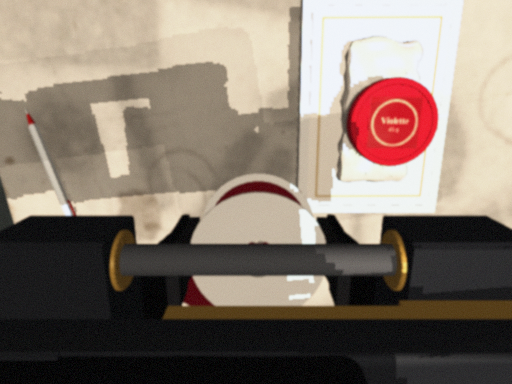

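View pics/s10.png

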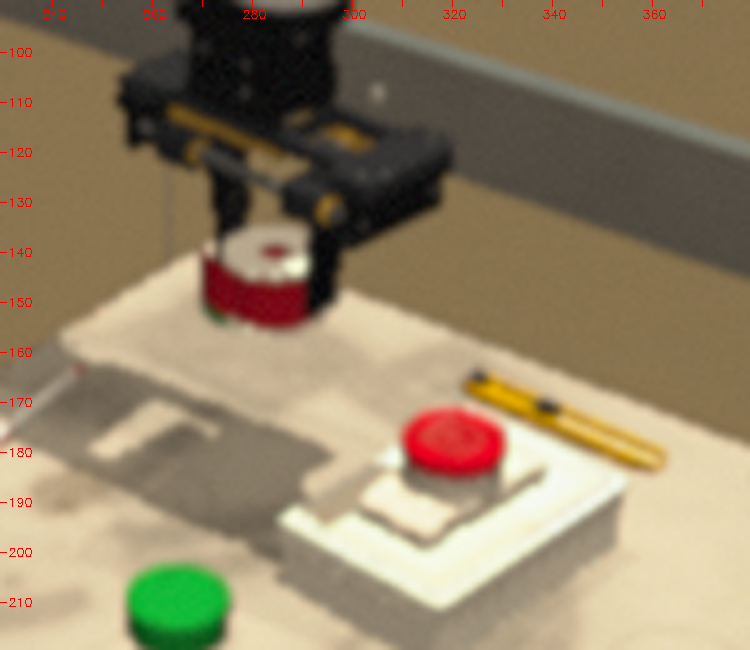

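The wrist view now shows all of the parcel: corners (350,40), (421,40), (408,180), (342,180). The tin lid is at (393,121), and the ribbon hangs upright with its centre at about (258,250).

Run:
```python
from h import *
o=get_obs();c=camera("wrist")
q=[unp(c,u,v,.062)[:2] for u,v in((350,40),(421,40),(408,180),(342,180))]
print(np.round(q,4),"parcel",np.mean(q,0))
t=unp(c,393,121,.096)[:2];r=unp(c,258.5,250,o['position'][2]+.024)[:2]
print("tin",t,"rib",r,"rib-tcp",r-o['position'][:2],"tin-tcp",t-o['position'][:2],o['position'])
L=[unp(c,u,v,.049)[:2] for u,v in((436,213),(300,212),(463,2))]
print(np.round(L,4))
```

```text
[[0.6202 0.2558]
 [0.6735 0.2507]
 [0.6656 0.142 ]
 [0.6107 0.1473]] parcel [0.64249592 0.19896601]
tin [0.63985134 0.19594358] rib [0.54132019 0.15651149] rib-tcp [0.00187821 0.00387707] tin-tcp [0.10040936 0.04330916] [0.53944198 0.15263442 0.17564992]
[[0.6968 0.105 ]
 [0.5751 0.1175]
 [0.7108 0.2764]]
```

arm_command([
  [[1.3,0.6,0],0],
  [[2.6,1.2,0],0],
  [[3.5,1.55,-0.4],0],
  [[4.06,1.76,-1],0],
  [[4.06,1.76,-1.8],0],
])

```text
time: 17.15
position: [0.645, 0.1973, 0.1317]
tool_rot: [0.474, -0.522, 0.524, -0.477]
ft_force: [-0.1, 0.1, 0.0]
grip_width: 0.0593
```

arm_command([
  [[0,0,-0.1],0],
  [[0,0,-0.1],0],
  [[0,0,-0.1],0],
])

```text
time: 17.45
position: [0.6426, 0.1967, 0.1297]
tool_rot: [0.475, -0.523, 0.523, -0.476]
ft_force: [0.3, -0.5, -0.8]
grip_width: 0.0588
```

Run:
```python
from h import *
c=camera("wrist");cv2.imwrite("pics/w11.png",c["pixels"][:,:,::-1])
c=camera("scene"); crop(c,270,90,390,220,5,"s11")
o=get_obs();print(o['position'])
```

```text
[0.64309633 0.19682528 0.13018342]
```

View pics/s11.png

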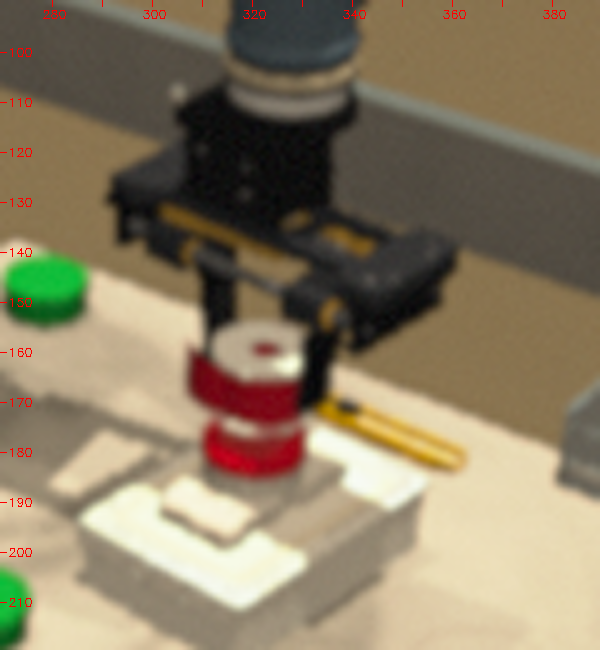

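The scene view shows the ribbon directly above the tin, so I can lower it.

arm_command([
  [[-0.06,0,-0.3],0],
  [[-0.06,0,-0.55],0],
  [[-0.06,0,-0.72],0],
  [[-0.06,0,-0.72],0],
  [[-0.06,0,-0.72],0],
])

```text
time: 18.05
position: [0.6411, 0.1968, 0.1104]
tool_rot: [-0.476, 0.523, -0.523, 0.476]
ft_force: [1.0, 0.9, -0.9]
grip_width: 0.0593
```

arm_command([
  [[0,0,-0.05],0],
  [[0,0,-0.05],0],
])

```text
time: 18.25
position: [0.6415, 0.197, 0.11]
tool_rot: [0.475, -0.523, 0.523, -0.476]
ft_force: [-1.0, 0.5, 2.9]
grip_width: 0.0595
```

Contact at 2.9 N, so I release.

arm_command([
  [[0,0,0],0],
  [[0,0,0],0],
  [[0,0,0],0],
  [[0,0,0.4],0],
  [[0,0,1.8],0],
], fingers=0.9)

```text
time: 18.75
position: [0.6382, 0.1963, 0.1513]
tool_rot: [-0.478, 0.525, -0.521, 0.473]
ft_force: [0.6, -0.2, -0.3]
grip_width: 0.0818
```

arm_command([
  [[0,0,1.5],0],
  [[-0.5,-1,2.5],0],
  [[-1.5,-3,3],0],
  [[-2.5,-5,3],0],
  [[-3,-7,3],0],
], fingers=1)

```text
time: 19.25
position: [0.569, 0.0349, 0.231]
tool_rot: [0.476, -0.522, 0.523, -0.476]
ft_force: [0.9, -1.0, 0.5]
grip_width: 0.0872
```

arm_command([
  [[-0.7,-1.5,0],0],
  [[-1.4,-3,0],0],
  [[-2.1,-4.5,0],0],
  [[-2.1,-4.5,0],0],
])

```text
time: 19.65
position: [0.5162, -0.0808, 0.2302]
tool_rot: [0.475, -0.524, 0.525, -0.474]
ft_force: [0.5, -0.4, 0.3]
grip_width: 0.0873
```

Run:
```python
from h import *
c=camera("wrist");cv2.imwrite("pics/w12.png",c["pixels"][:,:,::-1])
c=camera("scene"); crop(c,270,120,390,220,5,"s12")
c=camera("top"); crop(c,150,120,270,240,5,"t12")
o=get_obs();print(o['position'])
```

```text
[ 0.51818435 -0.07682823  0.23004422]
```

View pics/s12.png

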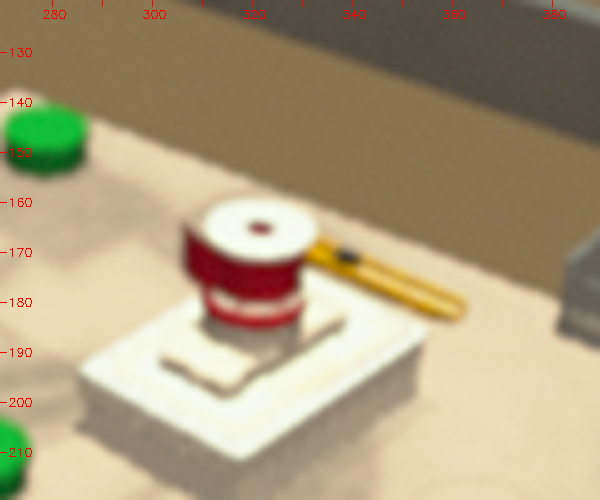

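View pics/t12.png

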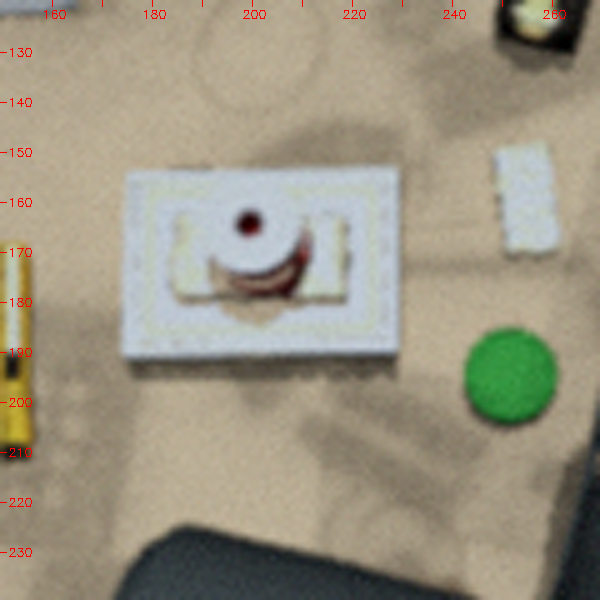

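View pics/w12.png

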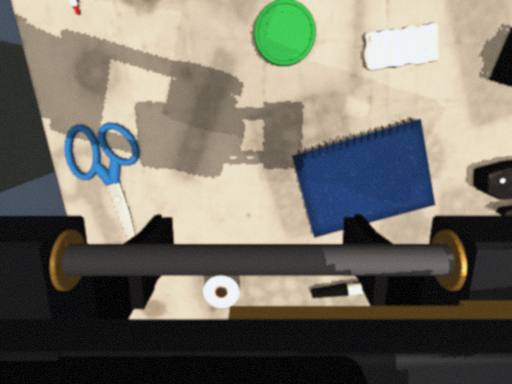

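The stack is upright. In the top view the ribbon hole is at (199.3,164.3). In the wrist view the label roll is at (221,291). I'll check the stack's position from these.

Run:
```python
from h import *
c=camera("top")
print("rib",unp(c,199.3,164.3,.134), "parcel R/L mid",unp(c,219,171,.064),unp(c,184,171,.064))
print("green",unp(c,251.7,194.5,.027))
c=camera("scene");print("rib s",unp(c,270+260/5-.5,120+228/5-.5,.134))
c=camera("wrist");print("lab",unp(c,221,291,.026),unp(c,221,293,.026))
```

```text
rib [0.64108602 0.19475321 0.134     ] parcel R/L mid [0.63427572 0.14099008 0.064     ] [0.64594949 0.25239731 0.064     ]
green [0.55507316 0.04424494 0.027     ]
rib s [0.63954563 0.19324026 0.134     ]
lab [ 0.46026505 -0.23143915  0.026     ] [ 0.45993185 -0.2341684   0.026     ]
```

arm_command([
  [[-0.5,-1.5,0],0],
  [[-1,-3,0],0],
  [[-1.5,-4.4,-1],0],
  [[-2,-5.4,-2.5],0],
  [[-2.4,-6.3,-4],0],
])

```text
time: 20.45
position: [0.4586, -0.2353, 0.1291]
tool_rot: [0.476, -0.522, 0.524, -0.476]
ft_force: [-0.4, 0.0, -0.7]
grip_width: 0.0869
```

arm_command([
  [[-0.1,-0.4,-0.5],0],
  [[-0.1,-0.4,-1],0],
  [[-0.1,-0.4,-1],0],
  [[-0.1,-0.4,-1],0],
])

```text
time: 20.85
position: [0.4564, -0.2435, 0.1053]
tool_rot: [0.476, -0.522, 0.523, -0.476]
ft_force: [0.3, -0.7, -0.4]
grip_width: 0.0871
```

Run:
```python
from h import *
c=camera("wrist");cv2.imwrite("pics/w13.png",c["pixels"][:,:,::-1])
o=get_obs();print(o['position'],proj(c,[.458,-.238,.026]))
```

```text
[ 0.456556   -0.24374606  0.10561944] [257.46055516 185.76407075]
```

View pics/w13.png

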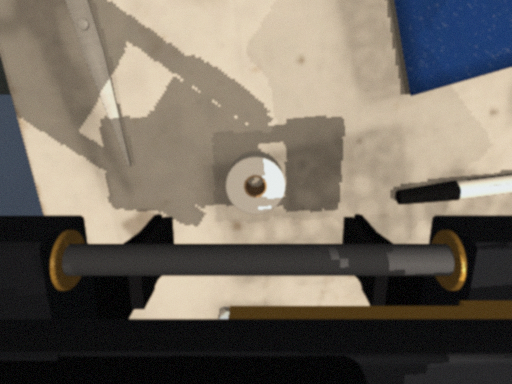

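The label roll is at (256,185), as predicted.

arm_command([
  [[0.05,0.21,-1],0],
  [[0.05,0.21,-2],0],
  [[0.05,0.21,-3],0],
  [[0.05,0.21,-3.6],0],
  [[0.05,0.21,-3.6],0],
])

```text
time: 21.4
position: [0.4567, -0.2381, 0.014]
tool_rot: [-0.476, 0.523, -0.522, 0.476]
ft_force: [-0.6, 0.4, -0.4]
grip_width: 0.087
```

arm_command([
  [[0,0,-0.2],0],
  [[0,0,-0.25],0],
  [[0,0,-0.25],0],
])

```text
time: 21.7
position: [0.4571, -0.2394, 0.0091]
tool_rot: [0.476, -0.523, 0.524, -0.476]
ft_force: [0.5, -0.1, 0.2]
grip_width: 0.0871
```

arm_command([
  [[0,0.04,-0.13],0],
  [[0,0.04,-0.13],0],
])

```text
time: 21.9
position: [0.4565, -0.2381, 0.0051]
tool_rot: [0.476, -0.523, 0.523, -0.476]
ft_force: [-0.7, -0.6, -0.7]
grip_width: 0.0872
```

arm_command([
  [[0,0,0],0],
  [[0,0,0],0],
  [[0,0,0],0],
  [[0,0,0],0],
  [[0,0,0],0],
], fingers=-1, force=15)

```text
time: 22.4
position: [0.4565, -0.2381, 0.005]
tool_rot: [-0.476, 0.523, -0.523, 0.476]
ft_force: [0.4, -0.3, -0.4]
grip_width: 0.0546
```

arm_command([
  [[0,0,0],0],
  [[0,0,0.8],0],
  [[0,0,2],0],
  [[0,0,3.5],0],
  [[0,0,5],0],
])

```text
time: 22.9
position: [0.456, -0.2377, 0.1308]
tool_rot: [-0.476, 0.524, -0.523, 0.476]
ft_force: [-0.3, -0.9, -0.9]
grip_width: 0.0432
```

arm_command([
  [[0.5,1,1],0],
  [[1,2.4,2],0],
  [[1.5,3.8,2.5],0],
  [[2.1,5.2,2.5],0],
  [[2.7,6.6,2.5],0],
])

```text
time: 23.4
position: [0.5244, -0.0718, 0.1932]
tool_rot: [0.475, -0.523, 0.524, -0.476]
ft_force: [0.7, -0.9, -0.9]
grip_width: 0.0432
```

Run:
```python
from h import *
c=camera("wrist");cv2.imwrite("pics/w14.png",c["pixels"][:,:,::-1])
c=camera("scene"); crop(c,170,90,320,220,5,"s14")
o=get_obs();print(o['position'])
```

```text
[ 0.52480579 -0.06920077  0.19267432]
```

View pics/w14.png

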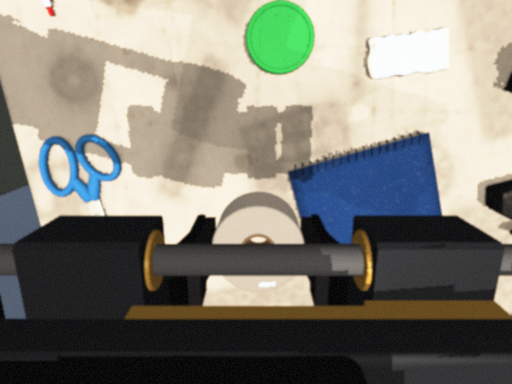

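View pics/s14.png

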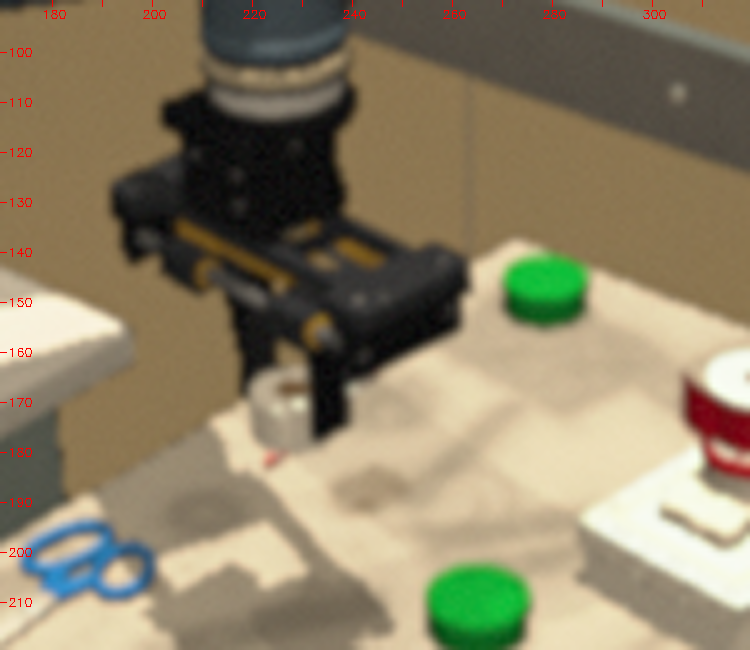

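Run:
```python
from h import *
c=camera("wrist");o=get_obs()
for v in (243,247): print(unp(c,258,v,o['position'][2]+.021)-o['position'])
print((np.array([.6412,.1963])-o['position'][:2])/.025)
```

```text
[0.00240341 0.00765752 0.021     ]
[0.00222715 0.00570575 0.021     ]
[ 4.68299489 10.69660398]
```

arm_command([
  [[0.7,1.6,0],0],
  [[1.4,3.2,0],0],
  [[2.1,4.8,0],0],
  [[2.8,6.4,0],0],
  [[3.4,7.8,0],0],
])

```text
time: 24.05
position: [0.6095, 0.1222, 0.1921]
tool_rot: [-0.476, 0.523, -0.523, 0.475]
ft_force: [1.2, 0.1, -0.2]
grip_width: 0.0429
```

arm_command([
  [[0,0,0],0],
  [[0,0,0],0],
  [[0,0,0],0],
])

```text
time: 24.35
position: [0.6083, 0.1201, 0.192]
tool_rot: [-0.476, 0.524, -0.523, 0.475]
ft_force: [0.2, -0.5, -0.1]
grip_width: 0.0433
```

Run:
```python
from h import *
c=camera("wrist");cv2.imwrite("pics/w15.png",c["pixels"][:,:,::-1])
o=get_obs();print(o['position'],proj(c,[.6412,.1963,.134]))
```

```text
[0.60834752 0.11995168 0.1921858 ] [297.0119155   80.45651577]
```

View pics/w15.png

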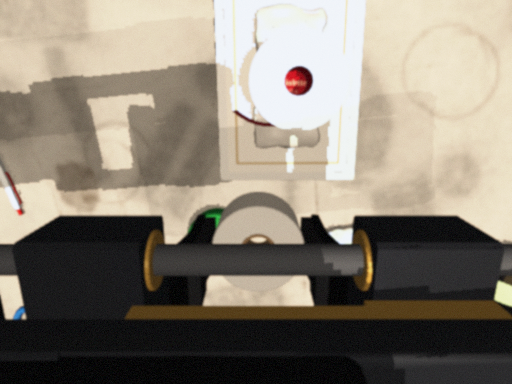

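The ribbon hole is at (298,81), against a predicted (297,80.5).

arm_command([
  [[0.5,1.2,0],0],
  [[1,2.2,0],0],
  [[1.32,2.98,0],0],
  [[1.32,2.98,-0.6],0],
  [[1.32,2.98,-1.3],0],
])

```text
time: 24.9
position: [0.642, 0.1949, 0.1596]
tool_rot: [0.476, -0.523, 0.524, -0.476]
ft_force: [-0.3, -0.4, -0.6]
grip_width: 0.0431
```

arm_command([
  [[0,0,-0.1],0],
  [[0,0,-0.1],0],
  [[0,0,-0.1],0],
])

```text
time: 25.2
position: [0.6422, 0.1952, 0.1578]
tool_rot: [0.475, -0.523, 0.524, -0.475]
ft_force: [0.3, 0.2, -0.7]
grip_width: 0.0434
```

Run:
```python
from h import *
c=camera("wrist");cv2.imwrite("pics/w16.png",c["pixels"][:,:,::-1])
c=camera("scene"); crop(c,270,90,390,220,5,"s16")
o=get_obs();print(o['position'])
```

```text
[0.64259196 0.19576635 0.15840429]
```

View pics/w16.png

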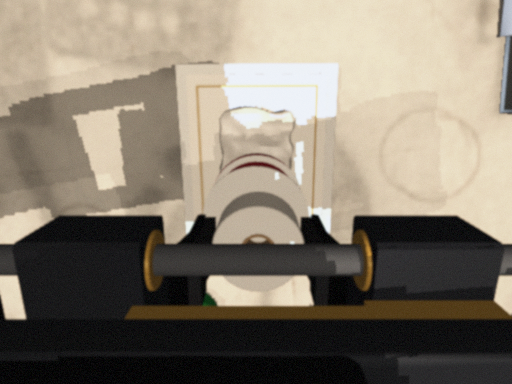

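View pics/s16.png

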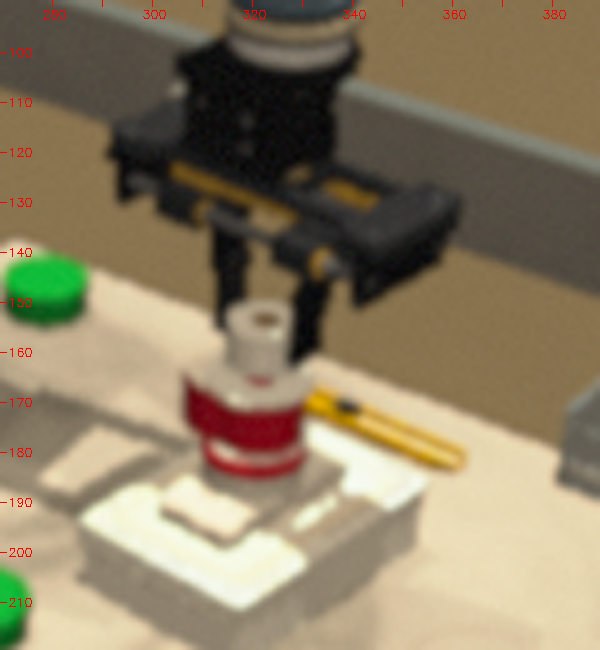

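arm_command([
  [[-0.04,-0.04,-0.3],0],
  [[-0.04,-0.04,-0.55],0],
  [[-0.04,-0.04,-0.68],0],
  [[-0.04,-0.04,-0.68],0],
  [[-0.04,-0.04,-0.68],0],
])

```text
time: 25.8
position: [0.642, 0.1956, 0.1436]
tool_rot: [0.475, -0.522, 0.524, -0.477]
ft_force: [-2.3, -0.2, 12.6]
grip_width: 0.043
```

arm_command([
  [[0,0,-0.06],0],
  [[0,0,-0.06],0],
])

```text
time: 26.0
position: [0.6422, 0.1957, 0.1434]
tool_rot: [0.475, -0.522, 0.524, -0.477]
ft_force: [-4.6, -0.7, 17.8]
grip_width: 0.0431
```

arm_command([
  [[0,0,0.1],0],
  [[0,0,0.1],0],
])

```text
time: 26.2
position: [0.642, 0.1956, 0.1435]
tool_rot: [0.475, -0.522, 0.524, -0.477]
ft_force: [-0.9, -0.6, 9.6]
grip_width: 0.0433
```

arm_command([
  [[0,0,0.05],0],
  [[0,0,0.05],0],
])

```text
time: 26.4
position: [0.6419, 0.1955, 0.1435]
tool_rot: [0.475, -0.523, 0.524, -0.476]
ft_force: [0.1, 1.0, 6.3]
grip_width: 0.0431
```

arm_command([
  [[0,0,0],0],
  [[0,0,0],0],
  [[0,0,0],0],
  [[0,0,0],0],
  [[0,0,0],0],
], fingers=0.6)

```text
time: 26.9
position: [0.6408, 0.1953, 0.1422]
tool_rot: [-0.476, 0.523, -0.523, 0.475]
ft_force: [0.3, -0.3, 0.2]
grip_width: 0.0681
```

arm_command([
  [[0,0,0.4],0],
  [[0,0,1.2],0],
  [[0,0,2],0],
  [[0,0,2.8],0],
  [[-0.3,-0.8,3],0],
])

```text
time: 27.4
position: [0.636, 0.1774, 0.2216]
tool_rot: [0.474, -0.521, 0.524, -0.479]
ft_force: [0.1, -0.5, 0.2]
grip_width: 0.0699
```

arm_command([
  [[-0.5,-1.5,0],0],
  [[-1.2,-3.2,0],0],
  [[-1.9,-4.8,0],0],
  [[-2.6,-6.4,0],0],
  [[-2.8,-7,0],0],
])

```text
time: 27.9
position: [0.562, -0.0026, 0.2186]
tool_rot: [0.475, -0.524, 0.524, -0.475]
ft_force: [0.7, 0.3, -0.6]
grip_width: 0.0698
```

arm_command([
  [[-0.5,-1.5,0],0],
  [[-1,-3,0],0],
  [[-1,-3,0],0],
])

```text
time: 28.2
position: [0.5383, -0.0782, 0.2185]
tool_rot: [0.475, -0.524, 0.525, -0.474]
ft_force: [0.6, -0.2, 0.4]
grip_width: 0.0695
```

Run:
```python
from h import *
c=camera("scene"); crop(c,270,110,390,220,5,"s17")
c=camera("top"); crop(c,140,125,260,225,6,"t17")
o=get_obs();print(o['position'],o['time'])
```

```text
[ 0.53905389 -0.07501974  0.21832092] 28.3
```

View pics/s17.png

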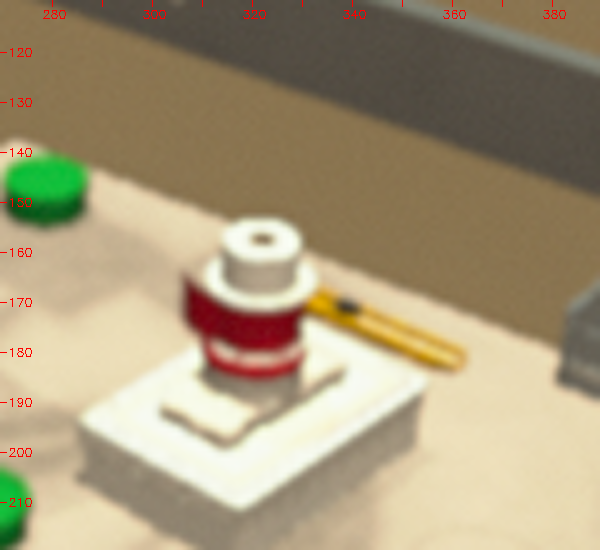

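View pics/t17.png

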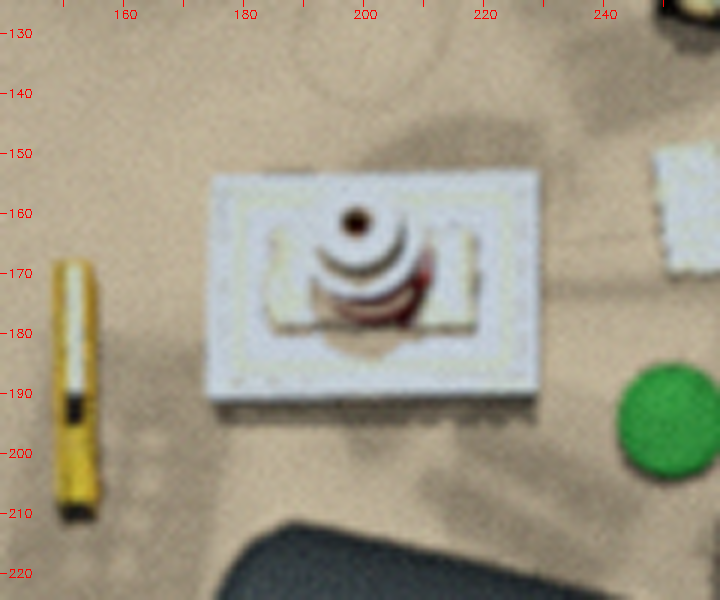

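The four-piece stack is upright. The label roll's hole is at (198.7,161.3) in the top view, and its top centre is at (321.9,157.3) in the scene view.

Run:
```python
from h import *
c=camera("top");a=unp(c,198.7,161.3,.160);print("lab",a,"rib was .6411 .1948; dist",np.hypot(*(a[:2]-[.6411,.1948])))
c=camera("scene");a=unp(c,321.9,157.3,.160);print("lab s",a,np.hypot(*(a[:2]-[.6395,.1932])))
o=get_obs();print(o['ft_force'],np.abs(o['joint_velocities']).max(),o['time'])
hand_in()
```

```text
lab [0.64238041 0.19313348 0.16      ] rib was .6411 .1948; dist 0.0021016065238569216
lab s [0.6392542  0.19256534 0.16      ] 0.0006805912566618896
[0.42781072 0.98926242 0.33771516] 0.014747100712262352 28.4
the job is handed in; nothing more can be done
```

I stacked the foil parcel, red tin, ribbon roll and label roll on the closed box, moved the arm clear and handed the job in at 28.4 s. `hand_in` gave no verdict.

**Last checks from the images:**

| Check | Estimated offset | Limit |
|---|---|---|
| Parcel from the middle of the lid | about 1–3 mm | 15 mm |
| Parcel angle to the box's length | within about 1° | 0.2 rad (about 11°) |
| Tin on parcel | about 2–4 mm | 13 mm |
| Ribbon roll on tin | about 2–3 mm | 13 mm |
| Label roll on ribbon roll | 1–2 mm | 13 mm |

- **State at the end:** All four pieces looked upright and released in the last scene and top views. The wrist force read about 1 N, which is its noise level.
- **Bystanders:** The arm never came near the notebook, marker or cutter. I did not measure their final positions.

**Disagreements:**
- **Scene camera:** It placed the tin and parcel up to about 10 mm lower in y than the other cameras did. Within that one view, their positions relative to each other agreed to about 2 mm.
- **Wrist camera:** It read about 2–4 mm off for pieces held in the gripper. I allowed for this when placing the ribbon and label rolls.
- **Label roll:** It made contact about 4 mm higher than I had reckoned, pressing with about 18 N. I eased off to 6 N before releasing it.

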